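# Trial layout of a power supply on its chassis

## Task

Lay out the power supply on the chassis plate before it is drilled: stand the transformer on the pad next to the mains inlet, the rectifier block on the pad next to the jack board, and the tall capacitor on the pad between those two, each in the middle of its pad; then set the heatsink squarely and centred on top of the rectifier, fins up, running the same way as the rectifier's length. Keep the parts upright, and leave the spare short capacitor where it stands.

Things in the scene. Friction and masses are not known exactly. Their poses are not given: they have to be found in the camera images.
- transformer: mains transformer standing upright: dark steel core 56 mm along its x and 22 mm along y, with a copper winding and white bobbin bulging to 46 mm along y in the middle; 48 mm tall, about 0.35 kg. Best gripped across the 56 mm of the core (along x), on the core's end faces, which are bare from 4 to 48 mm height. It may face any way on its pad. Origin: centre of its underside; z up.
- tall_capacitor: tall black capacitor can with an aluminium top, upright cylinder 35 mm in diameter, 60 mm tall, about 90 g. Origin: centre of its underside; z up.
- short_capacitor: spare short capacitor can, like the tall one but smaller: only 30 mm tall and 25 mm in diameter; not used, must stay where it is (within 30 mm). Origin: centre of its underside.
- rectifier: rectifier block, black plastic with flat top: 64 mm along its x, 48 mm along y, flat middle part (44 x 48 mm) 24 mm tall, with a lower step 12 mm tall at either end bearing brass screws; about 160 g. Grip across y. It may face any way on its pad. Origin: centre of its underside; z up; x along its length.
- heatsink: aluminium heatsink: base plate 56 mm along its x, 46 mm along y, 6 mm thick, with six upright fins along x, 30 mm tall in all, about 140 g. Grip across y (the outer fins, 46 mm). On the rectifier its underside lies 24 mm above the rectifier's underside, its x parallel to the rectifier's x (either way round). Origin: centre of its underside; z up.
- pad_a: thin grey mounting pad, 66 x 66 x 2 mm, fixed on the aluminium chassis plate. Origin: centre of its underside (pad top is 2 mm above it); x runs roughly along the row of pads, y across the row. The three pads are alike and lie in one row about 95 mm apart (middle to middle); the letters say nothing of which is where in the row.
- pad_b: thin grey mounting pad, 66 x 66 x 2 mm, fixed on the aluminium chassis plate. Origin: centre of its underside (pad top is 2 mm above it); x runs roughly along the row of pads, y across the row. The three pads are alike and lie in one row about 95 mm apart (middle to middle); the letters say nothing of which is where in the row.
- pad_c: thin grey mounting pad, 66 x 66 x 2 mm, fixed on the aluminium chassis plate. Origin: centre of its underside (pad top is 2 mm above it); x runs roughly along the row of pads, y across the row. The three pads are alike and lie in one row about 95 mm apart (middle to middle); the letters say nothing of which is where in the row.
- inlet: mains inlet at one end of the row of pads: black socket block about 36 mm high at the -y end of a 46 x 85 mm steel bracket, with a small white block behind. Fixed. Origin: underside, on the row's line, about 68 mm beyond the middle of the nearest pad; x along the row. It may be at either end of the row.
- jack_board: jack board at the other end of the row: small green circuit board 50 x 120 mm with three steel jacks and an upright blue panel 42 mm high at its -y edge. Fixed. Origin: underside, on the row's line, about 68 mm beyond the middle of the nearest pad; x along the row.
Mind the look-alikes: they are no part of the job. Leave any brown or green look-alike of the transformer alone. Leave any purple look-alike of the rectifier alone.

How it is judged:
At the end, for the whole second after the job is handed in: Transformer on the pad nearest the inlet, rectifier on the pad nearest the jack board, tall capacitor on the middle pad, each within 12 mm of centre; heatsink on the rectifier within 10 mm and 0.25 rad; all upright and at rest; short capacitor within 30 mm of its start (((horizontal distance between transformer and pad_a below 0.012 m and z of transformer in the frame of pad_a below 0.008 m and horizontal distance between inlet and pad_a below 0.105 m) or (horizontal distance between transformer and pad_b below 0.012 m and z of transformer in the frame of pad_b below 0.008 m and horizontal distance between inlet and pad_b below 0.105 m) or (horizontal distance between transformer and pad_c below 0.012 m and z of transformer in the frame of pad_c below 0.008 m and horizontal distance between inlet and pad_c below 0.105 m)) and ((horizontal distance between tall_capacitor and pad_a below 0.012 m and z of tall_capacitor in the frame of pad_a below 0.008 m and horizontal distance between each of inlet, jack_board and pad_a above 0.105 m) or (horizontal distance between tall_capacitor and pad_b below 0.012 m and z of tall_capacitor in the frame of pad_b below 0.008 m and horizontal distance between each of inlet, jack_board and pad_b above 0.105 m) or (horizontal distance between tall_capacitor and pad_c below 0.012 m and z of tall_capacitor in the frame of pad_c below 0.008 m and horizontal distance between each of inlet, jack_board and pad_c above 0.105 m)) and ((horizontal distance between rectifier and pad_a below 0.012 m and z of rectifier in the frame of pad_a below 0.008 m and horizontal distance between jack_board and pad_a below 0.105 m) or (horizontal distance between rectifier and pad_b below 0.012 m and z of rectifier in the frame of pad_b below 0.008 m and horizontal distance between jack_board and pad_b below 0.105 m) or (horizontal distance between rectifier and pad_c below 0.012 m and z of rectifier in the frame of pad_c below 0.008 m and horizontal distance between jack_board and pad_c below 0.105 m)) and horizontal distance between heatsink and rectifier below 0.01 m and z of heatsink in the frame of rectifier between 0.021 and 0.028 m and angle between the x axis of heatsink and the x axis of rectifier, either way round below 0.25 rad and distance of short_capacitor from where it was at the start of the episode below 0.03 m and angle between each of transformer, tall_capacitor, rectifier, heatsink's own z axis and vertical below 0.1 rad and linear speed of each of transformer, tall_capacitor, rectifier, heatsink below 0.02 m/s and angular speed of each of transformer, tall_capacitor, rectifier, heatsink below 0.2 rad/s); the robot touches nothing.
It fails at once if a part is tipped over (angle between any of transformer, tall_capacitor, rectifier, heatsink's own z axis and vertical above 1.1 rad).
It fails at once if the short capacitor is moved or tipped (distance of short_capacitor from where it was at the start of the episode above 0.03 m or angle between short_capacitor's own z axis and vertical above 1.1 rad).
It also fails if it takes over 120 s, if anything falls off the work surface, if the arm or the gripper's body presses on something with over 40 N, if the wrist force passes 120 N, or if a joint passes its speed limit or range.

## Robot

A 6-joint arm with a two-finger parallel gripper is mounted at the origin on the work surface. World frame = base frame: x ahead of the robot, y to its left, z up, the work surface at z = 0. Lengths are in m, angles in rad, forces in N, time in s.
With the tool pointing down it reaches from about 0.35 to 0.775 m from the base axis. Payload 7.3 kg.
Tool frame: the origin (TCP) lies at the very end of the fingers, on their centre line; the grasp point (between the pads) lies 19 mm behind it; z points along the fingers, y is the line along which they close (so a half turn about z gives the same grasp; the last joint's range is limited). The gripper opens to 92 mm and grips with 3 to 60 N. Pads are 19 mm wide; open, the fingers measure 130 mm over their backs; the gripper's body (75 mm by 190 mm) begins 47 mm behind the grasp point.
Start: joints at [1.004, 0.342, 1.524, -0, 1.275, -0.146], TCP at [0.214, 0.479, 0.201] pointing down, gripper open.
Joint ranges: [-2.53, 2.53], [-0.77, 2.02], [0.04, 2.7], [-1, 4.14], [0.28, 2.66], [-3.11, 3.11]. Speed limits (rad/s): [2.57, 2.57, 3.14, 3.14, 3.14, 3.14].

## Interface

Orientations are given as a unit quaternion [x, y, z, w].
In Python, from cell import ctrl, imaging, workorder gives the robot as it stands. The module is installed in compiled form; this text tells all that it offers.
- The arm moves only by the tool step_arm, never from a script. Its argument "increments" is a list of rows, each a list of 7 numbers: the shift along the tool's x, y, z in mm, then the turn, a rotation vector about the tool's x, y, z in rad, then the opening, from 0 (shut) to 1 (fully open). A call has 1 to 10 rows; each row is the pose to reach, as a shift and turn from the pose commanded when the call began, along the tool's axes at that moment; what a row does not reach only later rows make up. A row lasts 1/10 s, in which the tool goes at most 50 mm and 8.59 degrees, less where a joint would pass 70% of its speed; a pose out of reach is approached as far as the arm can. A call with a gripper value outside its range is refused whole. The fingers move at their own pace and stop on an object; "squeeze" is the grip in N (left out, the last holds). Time passes only in rows, so rows that repeat a pose let the fingers close. It gives the time, the measured TCP pose, the force, the opening and the grip force at its end, in the units of the state.
- ctrl.get_state(): the state, without advancing time (a new reading comes with each control period).
- imaging.get_image(name): name is "scene" or "side" or "wrist"; returns a dict with "img" (420x560x3 uint8, red, green, blue), "mtx" (3x3 intrinsics, pixels), "xyz" and "rotation" of the camera in the world. Camera axes: x right, y down, z forward; pixel columns grow to the right and rows downward; lengths in m; the calibration is good to about 2 mm. The wrist camera is an equidistant fisheye: a pixel r from the principal point sees the ray r / f radians off the axis. A picture is of the moment at which its call begins. There is no depth.
- workorder.job_done(): hands the job in; it is judged then, once.
The state is a dict: "time": time; "joints": joint angles; "qvel": joint speeds; "joint_efforts": joint torques, N m; "position": TCP position; "tcp_rot": TCP orientation; "force": force on the tool from outside, world axes, zero at the start; "wrist_torque": the same for the moment, N m; "width": finger opening in m; "gripper_force": force on a finger pad.
Only numpy, scipy, OpenCV 4.12 (cv2) and the standard library are available. Lean on these libraries where they do the work, as an engineer would, in place of code of your own. Each camera call takes 0.05 s, during which the arm holds its last target. There are 200 camera calls.

## Working session

There is one attempt and no reset: what is moved stays moved. The work goes in short steps, Python scripts to look and compute and a tool call to move; the robot and the scene stay as the last step left them, time stands still between calls to the robot, and variables do not carry over. Pictures are saved under pics/ and viewed, at most 14 in all, crops included, and the job is handed in when it is done.

Besides the shell and the picture viewer there is one more tool, called after ">>>" by a JSON object that holds its "op" and its "data". step_arm: Moves the arm, as the interface text tells. Its arguments: {"type":"object","properties":{"increments":{"type":"array"},"squeeze":{"type":"number"}},"required":["increments"]}

```bash
mkdir -p pics; cat > h.py <<'E'
import numpy as np, cv2
from cell import ctrl, imaging, workorder
from scipy.spatial.transform import Rotation as R
def rotm(c):
    r=np.array(c["rotation"],float)
    return r if r.shape==(3,3) else R.from_quat(r).as_matrix()
def ray(c,u,v,fish=False):
    K=np.array(c["mtx"]); x=(u-K[0,2])/K[0,0]; y=(v-K[1,2])/K[1,1]
    if fish:
        t=np.hypot(x,y); s=np.sin(t)/t if t>1e-9 else 1; d=np.array([x*s,y*s,np.cos(t)])
    else: d=np.array([x,y,1.])
    return rotm(c)@d
def onz(c,u,v,z,fish=False):
    d=ray(c,u,v,fish); o=np.array(c["xyz"]); return o+d*(z-o[2])/d[2]
def proj(c,p,fish=False):
    K=np.array(c["mtx"]); q=rotm(c).T@(np.array(p)-np.array(c["xyz"]))
    if fish:
        t=np.arctan2(np.hypot(q[0],q[1]),q[2]); n=np.hypot(q[0],q[1]); a=q[:2]/n*t
    else: a=q[:2]/q[2]
    return K[0,0]*a[0]+K[0,2],K[1,1]*a[1]+K[1,2]
def save(n,im,s=1): cv2.imwrite("pics/"+n,cv2.resize(im[:,:,::-1],None,fx=s,fy=s,interpolation=cv2.INTER_CUBIC))
E
python3 - <<'E'
from h import *
import pickle
d={}
for n in("scene","side","wrist"):
    c=imaging.get_image(n);d[n]=c;save(n+"0.png",c["img"],1.4);print(n,c["mtx"],c["xyz"],c["rotation"])
pickle.dump(d,open("c0.pkl","wb"))
print(ctrl.get_state())
E
```

```text
scene [[424.26289268   0.         280.42211036]
 [  0.         424.26289268 204.94263145]
 [  0.           0.           1.        ]] [1.41089166 0.21592341 0.64603449] [ 0.50719994  0.72341898 -0.37700056 -0.27799958]
side [[380.13945793   0.         288.97863014]
 [  0.         380.13945793 213.32630063]
 [  0.           0.           1.        ]] [ 0.27878067 -0.75314266  0.48095893] [ 0.85591479 -0.17384741  0.08417881 -0.47968832]
wrist [[325.1922621    0.         273.74778144]
 [  0.         325.1922621  207.57440937]
 [  0.           0.           1.        ]] [0.14011759 0.51353872 0.38529574] [0.82916216 0.5380317  0.08216683 0.12751714]
{'time': 0.15, 'joints': array([ 1.00398266e+00,  3.42572776e-01,  1.52475566e+00, -1.76265523e-05,
        1.27538683e+00, -1.45999389e-01]), 'qvel': array([-0.00026733, -0.00401651, -0.00354297,  0.00167461,  0.00074503,
       -0.00235884]), 'joint_efforts': array([ 1.54053061e-03, -4.31470478e+01, -2.44352621e+01,  7.17748585e-02,
        5.37311495e-02, -8.20540231e-05]), 'position': array([0.21428026, 0.47893854, 0.20041402]), 'tcp_rot': array([ 2.08855531e-01,  9.77946344e-01, -5.28971212e-04, -1.87943673e-04]), 'force': array([-0.38994078,  0.53691023,  1.26595777]), 'wrist_torque': array([-0.03315584,  0.02896801, -0.02532722]), 'gripper_force': 0.0, 'width': 0.09165365444580273}
```

View pics/scene0.png

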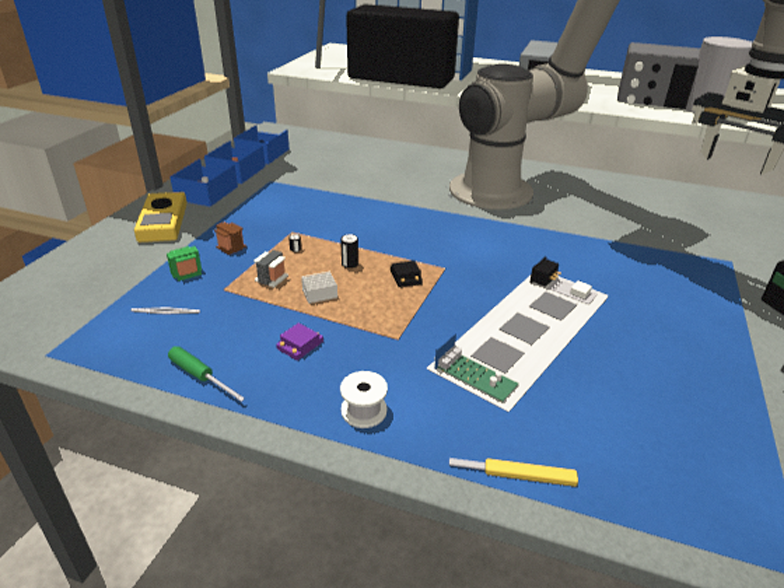

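View pics/side0.png

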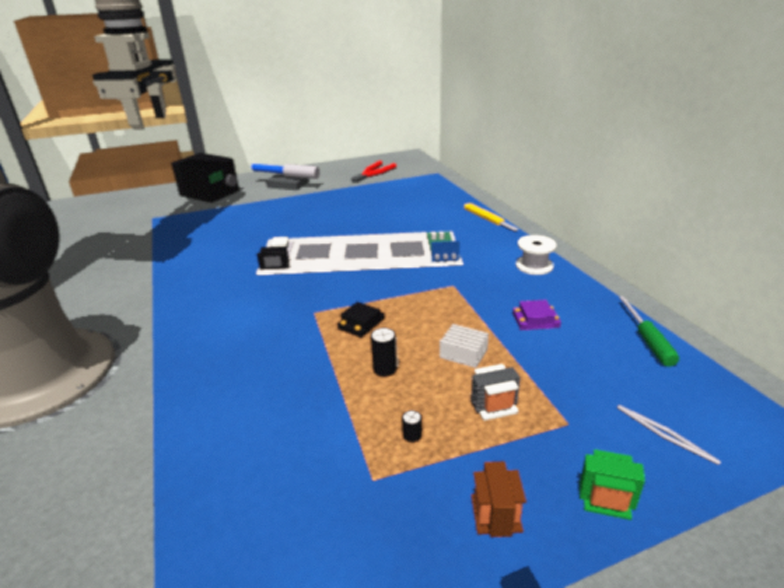

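The scene picture (px at 1.4x) shows these candidates:
- **Transformer:** grey steel (270,268), brown (229,237) and green (185,263). I choose the grey one.
- **Rectifier:** black (406,273) and purple (299,340). I choose the black one.
- **Capacitors:** tall (349,250) and short (295,242). I choose the tall one.
- **Heatsink:** (319,287).
- **Pads:** (552,305), (524,328) and (497,354). The inlet is by the first and the jack board (475,370) by the last.

The side view agrees with this.

```bash
python3 - <<'E'
from h import *
import pickle
d=pickle.load(open("c0.pkl","rb"));s=d["scene"];t=d["side"]
def tri(a,b):
    a=np.array(a)/1.4;b=np.array(b)/1.4
    o1,o2=np.array(s["xyz"]),np.array(t["xyz"]);r1=ray(s,*a);r2=ray(t,*b)
    k=np.linalg.lstsq(np.c_[r1,-r2],o2-o1,rcond=None)[0]
    p,q=o1+k[0]*r1,o2+k[1]*r2
    return ((p+q)/2).round(4),round(np.linalg.norm(p-q)*1e3,1)
for n,a,b in [("pad_inlet",(553,305),(314,251)),("pad_mid",(524,328),(361,251)),("pad_jack",(497,354),(407,249)),("tallcap top",(349,238),(383,335)),("short top",(295,237),(412,417)),("rect top",(406,269),(362,315)),("heatsink top",(319,283),(466,340)),("trafo",(270,268),(495,392)),("purple",(299,337),(537,311))]:
    print(n,tri(a,b))
w=s["img"][150:250,150:320];save("crop0.png",w,4.5)
E
```

```text
pad_inlet (array([0.4637, 0.2126, 0.0035]), np.float64(2.3))
pad_mid (array([0.5507, 0.1729, 0.0026]), np.float64(1.0))
pad_jack (array([0.6378, 0.1417, 0.003 ]), np.float64(1.1))
tallcap top (array([ 0.4641, -0.1963,  0.0627]), np.float64(1.5))
short top (array([ 0.4513, -0.3248,  0.0318]), np.float64(2.3))
rect top (array([ 0.4708, -0.0744,  0.0207]), np.float64(4.1))
heatsink top (array([ 0.5843, -0.2081,  0.027 ]), np.float64(3.5))
trafo (array([ 0.5672, -0.3199,  0.0251]), np.float64(2.0))
purple (array([ 0.7293, -0.1757,  0.0179]), np.float64(0.6))
```

View pics/crop0.png

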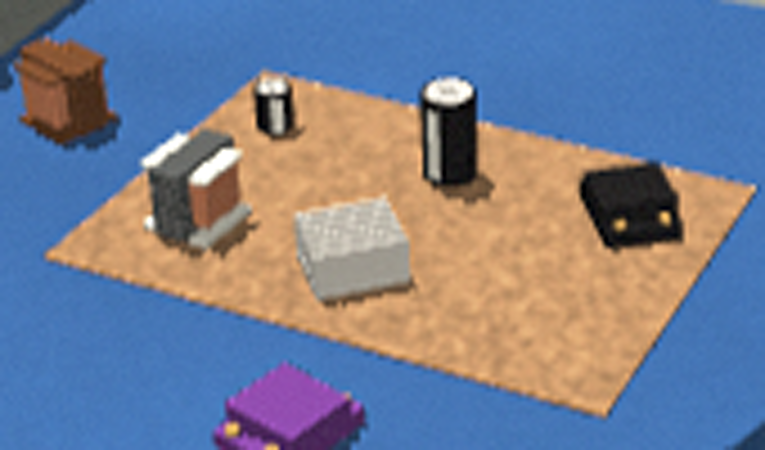

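The close crop confirms the choices: grey-black transformer with white bobbin, tall can, black rectifier and finned heatsink. The spare short can stands apart. Next I look at the pads with the wrist camera.

```bash
cat >> h.py <<'E'
def inc(p,ang,half=True):
    """tool increments to reach TCP p with tool y at world angle ang deg, pointing down (either half turn)"""
    s=ctrl.get_state();r0=R.from_quat(s["tcp_rot"]);sh=r0.inv().apply(np.array(p)-s["position"])*1e3
    best=[]
    for a in ([ang,ang+180] if half else [ang]):
        a=np.radians(a);y=np.array([np.cos(a),np.sin(a),0]);z=np.array([0,0,-1.]);x=np.cross(y,z)
        best.append((r0.inv()*R.from_matrix(np.c_[x,y,z])).as_rotvec())
    for b in sorted(best,key=np.linalg.norm): print("inc",sh.round(1),b.round(3))
    y=r0.apply([0,1,0]);print("tool y ang now",np.degrees(np.arctan2(y[1],y[0])).round(1),"pos",s["position"].round(4),"j",np.round(s["joints"],2),"t",round(s["time"],1))
E
python3 - <<'E'
from h import *
import pickle
c=pickle.load(open("c0.pkl","rb"))["wrist"];print("axis",rotm(c)[:,2],"view centre",onz(c,274,208,0))
inc((.50,.15,.28),67.8)
E
```

```text
axis [ 0.27347579 -0.12304805 -0.95397598] view centre [0.25120393 0.46390188 0.        ]
inc [-395.2 -183.6  -79.4] [-0.001 -0.    -0.033]
inc [-395.2 -183.6  -79.4] [-0.000e+00  2.000e-03  3.108e+00]
tool y ang now 65.9 pos [0.2143 0.4789 0.2004] j [ 1.    0.34  1.52 -0.    1.28 -0.15] t 0.1
```

>>> {"op": "step_arm", "data": {"increments": [[-395,-184,-80,0,0,-0.033,1],[-395,-184,-80,0,0,-0.033,1],[-395,-184,-80,0,0,-0.033,1],[-395,-184,-80,0,0,-0.033,1],[-395,-184,-80,0,0,-0.033,1],[-395,-184,-80,0,0,-0.033,1],[-395,-184,-80,0,0,-0.033,1],[-395,-184,-80,0,0,-0.033,1],[-395,-184,-80,0,0,-0.033,1],[-395,-184,-80,0,0,-0.033,1]]}}

```text
time: 1.15
position: [0.5029, 0.146, 0.281]
tcp_rot: [0.195, 0.981, -0.0, 0.001]
force: [0.2, 0.6, 0.3]
width: 0.0919
gripper_force: 0.0
```

>>> {"op": "step_arm", "data": {"increments": [[0,0,0,0,0,0,1],[0,0,0,0,0,0,1],[0,0,0,0,0,0,1]]}}

```text
time: 1.45
position: [0.4989, 0.151, 0.2808]
tcp_rot: [0.192, 0.981, 0.0, -0.0]
force: [-1.0, 0.1, -0.3]
width: 0.0917
gripper_force: 0.0
```

```bash
python3 - <<'E'
from h import *
import pickle
c=imaging.get_image("wrist");pickle.dump(c,open("cp.pkl","wb"));save("pads.png",c["img"],1.4)
inc((.5,-.2,.28),67.8)
for p in [(.4637,.2126,.002),(.5507,.1729,.002),(.6378,.1417,.002)]: print(np.array(proj(c,p,True))*1.4)
E
```

```text
inc [-133.  -324.8    0.8] [ 0.    -0.     0.002]
inc [-133.  -324.8    0.8] [ 1.00e-03  0.00e+00 -3.14e+00]
tool y ang now 67.9 pos [0.499  0.151  0.2809] j [ 0.15  0.29  1.38  0.    1.47 -1.04] t 1.5
[425.17235925 177.85659797]
[419.58261769 268.77803325]
[420.80939234 348.72409425]
```

View pics/pads.png

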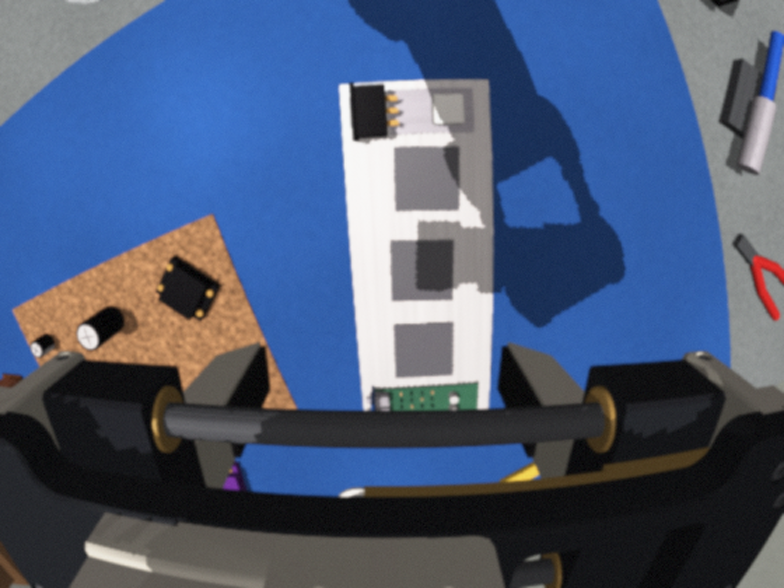

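Wrist view: pads at about (427,179), (423,270) and (424,350). The inlet is at (370,110), the jack board at (425,395), and the rectifier is visible at (188,290). Next I intersect the pad corners with the plane and move over the parts.

```bash
python3 - <<'E'
from h import *
import pickle
c=pickle.load(open("cp.pkl","rb"))
for n,q in dict(inlet=[(394,149),(459,147),(460,209),(396,211)],mid=[(391,241),(454,239),(454,299),(392,301)],jack=[(395,323),(452,322),(453,376),(396,377)]).items():
    p=np.array([onz(c,u/1.4,v/1.4,.002,True)[:2] for u,v in q])
    a=p[2]+p[3]-p[0]-p[1]; print(n,p.mean(0).round(4),"x ang",np.degrees(np.arctan2(a[1],a[0])).round(1),"sides",np.linalg.norm(p-np.roll(p,1,0),axis=1).round(3))
inc((.48,-.19,.28),67.8)
E
```

```text
inlet [0.4656 0.2144] x ang -19.9 sides [0.064 0.066 0.064 0.066]
mid [0.5538 0.1756] x ang -20.2 sides [0.066 0.066 0.066 0.067]
jack [0.6411 0.1446] x ang -19.1 sides [0.067 0.063 0.068 0.066]
inc [-110.7 -323.1    0.8] [ 0.    -0.     0.002]
inc [-110.7 -323.1    0.8] [ 1.00e-03  0.00e+00 -3.14e+00]
tool y ang now 67.9 pos [0.499  0.151  0.2809] j [ 0.15  0.29  1.38  0.    1.47 -1.04] t 1.5
```

>>> {"op": "step_arm", "data": {"increments": [[-110,-324,0,0,0,0,1],[-110,-324,0,0,0,0,1],[-110,-324,0,0,0,0,1],[-110,-324,0,0,0,0,1],[-110,-324,0,0,0,0,1],[-110,-324,0,0,0,0,1],[-110,-324,0,0,0,0,1],[-110,-324,0,0,0,0,1],[-110,-324,0,0,0,0,1],[-110,-324,0,0,0,0,1]]}}

```text
time: 2.5
position: [0.4793, -0.1901, 0.281]
tcp_rot: [0.192, 0.981, 0.0, -0.0]
force: [0.2, 0.6, -0.5]
width: 0.0917
gripper_force: 0.0
```

```bash
python3 - <<'E'
from h import *
import pickle
c=imaging.get_image("wrist");pickle.dump(c,open("cw.pkl","wb"));save("parts.png",c["img"],1.4)
inc((.5672,-.3199,.2),67.8)
E
```

```text
inc [-130.3  -87.4   81.1] [0.    0.    0.002]
inc [-130.3  -87.4   81.1] [-0.00e+00  1.00e-03 -3.14e+00]
tool y ang now 67.9 pos [ 0.4794 -0.1899  0.2811] j [-0.53  0.27  1.4   0.    1.47 -1.71] t 2.5
```

View pics/parts.png

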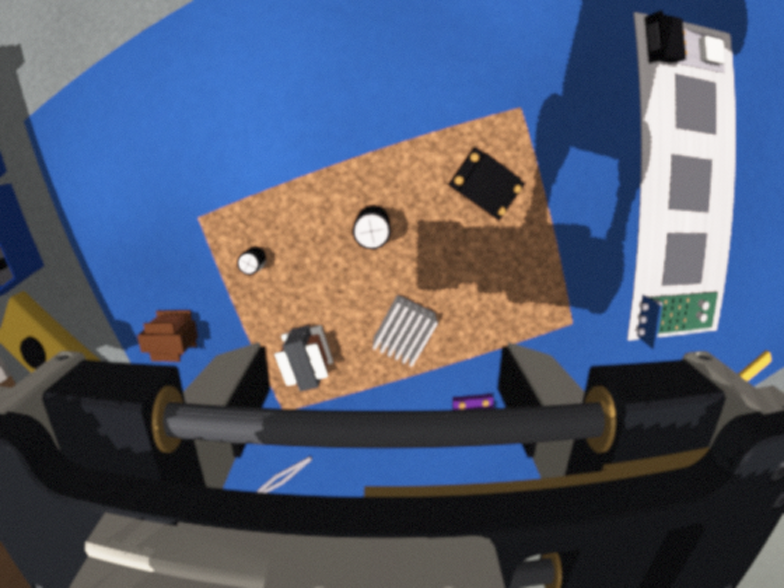

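Wrist view over the mat: transformer at (303,358), heatsink at (406,331), tall can top at (372,230), short can at (252,262) and rectifier at (488,184), with its screws at (474,158), (459,180), (518,188) and (501,212). The brown look-alike is at (170,335) and the purple at (473,402).

```bash
python3 - <<'E'
from h import *
import pickle
c=pickle.load(open("cw.pkl","rb"))
P=lambda u,v,z:onz(c,u/1.4,v/1.4,z,True)[:2]
print("cap",P(372,231,.062).round(4)); print("short",P(252,262,.032).round(4))
q=np.array([P(*a,.015) for a in[(474,158),(459,180),(518,188),(501,212)]]);a=q[2]+q[3]-q[0]-q[1];print("rect",q.mean(0).round(4),np.degrees(np.arctan2(a[1],a[0])),np.linalg.norm(a)/2)
q=np.array([P(*a,.032) for a in[(403,297),(439,319),(413,365),(374,336)]]);a=q[2]+q[3]-q[0]-q[1];print("sink",q.mean(0).round(4),np.degrees(np.arctan2(a[1],a[0])),np.linalg.norm(q-np.roll(q,-1,0),axis=1).round(3))
q=np.array([P(*a,.05) for a in[(299,340),(311,388)]]);a=q[1]-q[0];print("trafo",q.mean(0).round(4),np.degrees(np.arctan2(a[1],a[0])),np.linalg.norm(a))
K=R.from_quat(ctrl.get_state()["tcp_rot"]).apply([1,0,0]);t=np.array([.565,-.32,0])-.08*K;t[2]=.2;inc(t,67.8)
E
```

```text
cap [ 0.4659 -0.194 ]
short [ 0.4527 -0.3205]
rect [ 0.4719 -0.0718] 34.78545496610358 0.054595224703136894
sink [ 0.5791 -0.2022] -52.09152566436329 [0.044 0.058 0.053 0.052]
trafo [ 0.569  -0.3117] -13.077536688236973 0.05608224998848602
inc [-208.3  -88.3   81.1] [0.    0.    0.002]
inc [-208.3  -88.3   81.1] [-0.00e+00  1.00e-03 -3.14e+00]
tool y ang now 67.9 pos [ 0.4794 -0.1899  0.2811] j [-0.53  0.27  1.4   0.    1.47 -1.71] t 2.5
```

```bash
python3 - <<'E'
from h import *
inc((.551,-.39,.2),-13)
E
```

```text
inc [-141.6 -158.5   81. ] [ 0.    -0.     1.412]
inc [-141.6 -158.5   81. ] [ 0.    0.   -1.73]
tool y ang now 67.9 pos [ 0.4794 -0.1899  0.2811] j [-0.53  0.27  1.4   0.    1.47 -1.71] t 2.5
```

>>> {"op": "step_arm", "data": {"increments": [[-142,-158,81,0,0,1.412,1],[-142,-158,81,0,0,1.412,1],[-142,-158,81,0,0,1.412,1],[-142,-158,81,0,0,1.412,1],[-142,-158,81,0,0,1.412,1],[-142,-158,81,0,0,1.412,1],[-142,-158,81,0,0,1.412,1],[-142,-158,81,0,0,1.412,1],[-142,-158,81,0,0,1.412,1],[-142,-158,81,0,0,1.412,1]]}}

```text
time: 3.55
position: [0.5519, -0.3897, 0.2001]
tcp_rot: [0.784, 0.621, 0.0, -0.0]
force: [0.0, -0.2, -0.5]
width: 0.0915
gripper_force: 0.0
```

>>> {"op": "step_arm", "data": {"increments": [[0,0,0,0,0,0,1],[0,0,0,0,0,0,1]]}}

```text
time: 3.75
position: [0.5515, -0.3903, 0.2001]
tcp_rot: [0.782, 0.623, 0.0, 0.0]
force: [-0.0, -0.1, 0.5]
width: 0.0915
gripper_force: 0.0
```

```bash
python3 - <<'E'
from h import *
import pickle
c=imaging.get_image("wrist");pickle.dump(c,open("ct.pkl","wb"))
u,v=proj(c,(.569,-.3117,.05),True);u,v=int(u),int(v);x0,y0=max(u-80,0),max(v-100,0);print(x0,y0)
save("trafo.png",c["img"][y0:y0+200,x0:x0+266],3)
inc((.569,-.3117,.2),-13)
E
```

```text
193 10
inc [80.8 -0.5  0. ] [ 0.    -0.     0.001]
inc [80.8 -0.5  0. ] [ 0.     0.    -3.141]
tool y ang now -12.9 pos [ 0.5514 -0.3906  0.2   ] j [-0.73  0.63  1.05  0.    1.46 -0.5 ] t 3.8
```

View pics/trafo.png

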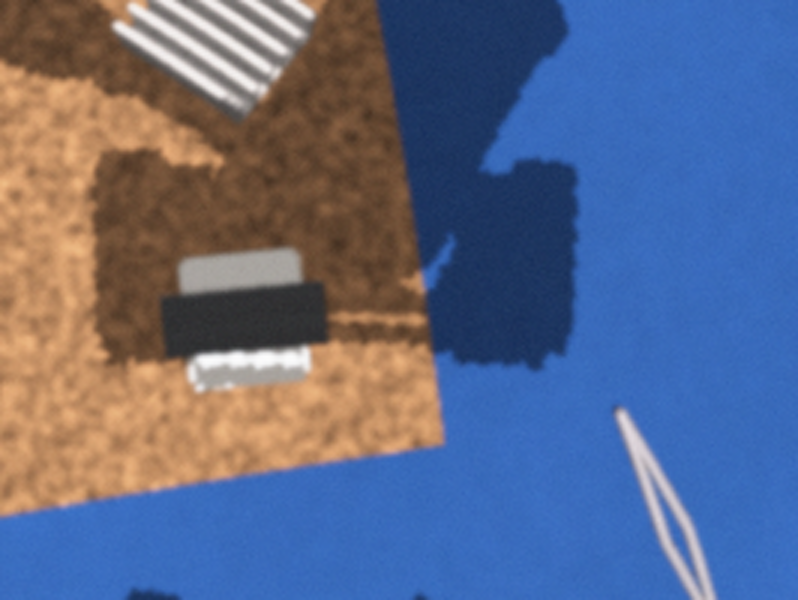

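The crop shows the core top with corners (162,297), (325,283), (328,342) and (166,356), and a white bobbin on each side. It is clear for a grasp along its length.

```bash
python3 - <<'E'
from h import *
import pickle
c=pickle.load(open("ct.pkl","rb"))
q=np.array([onz(c,193+u/3,10+v/3,.05,True)[:2] for u,v in[(162,297),(325,283),(328,342),(166,356)]])
a=q[1]+q[2]-q[0]-q[3];m=q.mean(0);g=np.degrees(np.arctan2(a[1],a[0]));print(m,g,np.linalg.norm(q-np.roll(q,-1,0),axis=1).round(4))
inc((*m,.02),g)
E
```

```text
[ 0.56911784 -0.3177258 ] -7.823959583494582 [0.0554 0.0203 0.0555 0.0204]
inc [ 75.   1. 180.] [ 0.    -0.    -0.089]
inc [ 75.   1. 180.] [-0.    -0.     3.052]
tool y ang now -12.9 pos [ 0.5514 -0.3906  0.2   ] j [-0.73  0.63  1.05  0.    1.46 -0.5 ] t 3.8
```

>>> {"op": "step_arm", "data": {"increments": [[75,1,50,0,0,-0.089,1],[75,1,80,0,0,-0.089,1],[75,1,80,0,0,-0.089,1],[75,1,120,0,0,-0.089,1],[75,1,150,0,0,-0.089,1],[75,1,170,0,0,-0.089,1],[75,1,186,0,0,-0.089,1],[75,1,186,0,0,-0.089,1],[75,1,186,0,0,-0.089,0.3],[75,1,186,0,0,-0.089,0.3]], "squeeze": 30}}

```text
time: 4.8
position: [0.5697, -0.3196, 0.0155]
tcp_rot: [0.755, 0.656, 0.0, 0.001]
force: [1.2, -0.5, -0.2]
width: 0.0804
gripper_force: 0.0
```

>>> {"op": "step_arm", "data": {"increments": [[0,0,0,0,0,0,0.3],[0,0,0,0,0,0,0.3],[0,0,0,0,0,0,0.3],[0,0,0,0,0,0,0.3],[0,0,0,0,0,0,0.3]]}}

```text
time: 5.3
position: [0.5688, -0.3188, 0.0144]
tcp_rot: [0.755, 0.656, 0.0, 0.0]
force: [-1.6, 1.0, 6.0]
width: 0.0557
gripper_force: 30.0
```

>>> {"op": "step_arm", "data": {"increments": [[0,0,-30,0,0,0,0.3],[0,0,-80,0,0,0,0.3],[0,0,-130,0,0,0,0.3],[0,0,-150,0,0,0,0.3],[0,0,-150,0,0,0,0.3]]}}

```text
time: 5.8
position: [0.5704, -0.3197, 0.1674]
tcp_rot: [0.755, 0.656, 0.001, 0.003]
force: [1.0, 0.2, -3.5]
width: 0.0557
gripper_force: 30.0
```

```bash
python3 - <<'E'
from h import *
inc((.465,.2138,.164),69)
print(ctrl.get_state()["force"],ctrl.get_state()["width"])
E
```

```text
inc [ 513.6 -178.8    0.7] [ 0.003  0.007 -1.344]
inc [ 513.6 -178.8    0.7] [ 0.007 -0.003  1.797]
tool y ang now -8.0 pos [ 0.5704 -0.3197  0.1674] j [-0.63  0.6   1.19  0.    1.34 -0.49] t 5.8
[ 0.96341341  0.21816307 -3.5414772 ] 0.05571738729249688
```

>>> {"op": "step_arm", "data": {"increments": [[514,-179,0,0,0,-1.344,0.3],[514,-179,0,0,0,-1.344,0.3],[514,-179,0,0,0,-1.344,0.3],[514,-179,0,0,0,-1.344,0.3],[514,-179,0,0,0,-1.344,0.3],[514,-179,0,0,0,-1.344,0.3],[514,-179,0,0,0,-1.344,0.3],[514,-179,0,0,0,-1.344,0.3],[514,-179,0,0,0,-1.344,0.3],[514,-179,0,0,0,-1.344,0.3]]}}

```text
time: 6.8
position: [0.4698, 0.1733, 0.1615]
tcp_rot: [0.18, 0.984, -0.001, -0.002]
force: [1.2, 0.3, -3.7]
width: 0.0554
gripper_force: 30.0
```

```bash
python3 - <<'E'
from h import *
inc((.465,.2138,.164),69)
E
```

```text
inc [18.8 36.1 -2.5] [-0.002 -0.004  0.004]
inc [18.8 36.1 -2.5] [ 6.000e-03 -3.000e-03 -3.138e+00]
tool y ang now 69.2 pos [0.4698 0.1733 0.1615] j [ 0.2   0.34  1.65  0.    1.16 -1.01] t 6.8
```

>>> {"op": "step_arm", "data": {"increments": [[10,20,0,0,0,0,0.3],[10,20,0,0,0,0,0.3],[10,20,0,0,0,0,0.3],[10,20,0,0,0,0,0.3]]}}

```text
time: 7.2
position: [0.4693, 0.193, 0.1626]
tcp_rot: [0.183, 0.983, -0.001, -0.001]
force: [-0.6, 0.4, -3.8]
width: 0.0554
gripper_force: 30.0
```

```bash
python3 - <<'E'
from h import *
inc((.465,.2138,.022),69)
E
```

```text
inc [ 11.2  18.1 140.6] [-0.002 -0.002 -0.001]
inc [ 11.2  18.1 140.6] [-3.00e-03  3.00e-03  3.14e+00]
tool y ang now 68.9 pos [0.4693 0.193  0.1626] j [ 0.24  0.35  1.63 -0.    1.17 -0.96] t 7.2
```

>>> {"op": "step_arm", "data": {"increments": [[11,18,30,0,0,0,0.3],[11,18,70,0,0,0,0.3],[11,18,100,0,0,0,0.3],[11,18,125,0,0,0,0.3],[11,18,135,0,0,0,0.3],[11,18,141,0,0,0,0.3],[11,18,141,0,0,0,0.3],[11,18,141,0,0,0,0.3]]}}

```text
time: 8.0
position: [0.4668, 0.2148, 0.024]
tcp_rot: [0.183, 0.983, 0.0, 0.001]
force: [-0.0, 0.0, -3.0]
width: 0.0559
gripper_force: 30.0
```

```bash
python3 - <<'E'
from h import *
inc((.465,.2138,.017),69)
E
```

```text
inc [ 1.4 -1.6  7. ] [ 0.001  0.002 -0.001]
inc [ 1.4 -1.6  7. ] [ 2.000e-03 -2.000e-03  3.141e+00]
tool y ang now 69.0 pos [0.4668 0.2148 0.024 ] j [ 0.28  0.54  1.77  0.    0.83 -0.92] t 8.0
```

>>> {"op": "step_arm", "data": {"increments": [[1,-1,2,0,0,0,0.3],[1,-1,4,0,0,0,0.3],[1,-1,5,0,0,0,0.3],[1,-1,6,0,0,0,0.3],[1,-1,7,0,0,0,0.3],[1,-1,7,0,0,0,0.3]]}}

```text
time: 8.6
position: [0.4647, 0.2143, 0.0164]
tcp_rot: [0.182, 0.983, 0.0, 0.0]
force: [-1.3, -0.8, 3.1]
width: 0.0553
gripper_force: 30.0
```

>>> {"op": "step_arm", "data": {"increments": [[0,0,0,0,0,0,0.9],[0,0,0,0,0,0,0.9],[0,0,0,0,0,0,0.9],[0,0,0,0,0,0,0.9],[0,0,-30,0,0,0,1],[0,0,-80,0,0,0,1],[0,0,-130,0,0,0,1],[0,0,-180,0,0,0,1],[0,0,-200,0,0,0,1]]}}

```text
time: 9.5
position: [0.4664, 0.2148, 0.2211]
tcp_rot: [0.182, 0.983, 0.002, 0.004]
force: [0.1, 0.3, -0.7]
width: 0.0917
gripper_force: 0.0
```

```bash
python3 - <<'E'
from h import *
# rectifier: view with tool y across its length: rect angle 34.8 -> y 124.8
m=np.array([.4719,-.0718])
for a in(124.8,-55.2):
    y=np.array([np.cos(np.radians(a)),np.sin(np.radians(a))]);x=np.array([-y[1],y[0]]);print(a,m-.08*x);inc((*(m-.08*x),.2),a,False)
E
```

```text
124.8 [ 0.53759194 -0.02614291]
inc [-152.7 -199.5   21.1] [ 0.001  0.008 -0.974]
tool y ang now 69.0 pos [0.4664 0.2148 0.2211] j [ 0.28  0.3   1.53  0.    1.31 -0.92] t 9.5
-55.2 [ 0.40620806 -0.11745709]
inc [ -62.7 -331.8   19.9] [ 1.000e-02 -2.000e-03  2.168e+00]
tool y ang now 69.0 pos [0.4664 0.2148 0.2211] j [ 0.28  0.3   1.53  0.    1.31 -0.92] t 9.5
```

>>> {"op": "step_arm", "data": {"increments": [[-153,-200,20,0,0,-0.974,1],[-153,-200,20,0,0,-0.974,1],[-153,-200,20,0,0,-0.974,1],[-153,-200,20,0,0,-0.974,1],[-153,-200,20,0,0,-0.974,1],[-153,-200,20,0,0,-0.974,1],[-153,-200,20,0,0,-0.974,1],[-153,-200,20,0,0,-0.974,1],[-153,-200,20,0,0,-0.974,1]]}}

```text
time: 10.4
position: [0.5356, -0.0271, 0.1958]
tcp_rot: [-0.297, 0.955, 0.0, -0.0]
force: [-0.3, -0.1, 0.1]
width: 0.092
gripper_force: 0.0
```

```bash
python3 - <<'E'
from h import *
import pickle
c=imaging.get_image("wrist");pickle.dump(c,open("cr.pkl","wb"))
u,v=proj(c,(.4719,-.0718,.026),True);u,v=int(u),int(v);x0,y0=max(u-133,0),max(v-100,0);print(x0,y0)
save("rect.png",c["img"][y0:y0+200,x0:x0+266],3)
inc((.4719,-.0718,.2),124.8)
E
```

```text
139 11
inc [78.  -0.8 -4. ] [ 0.     0.    -0.003]
inc [78.  -0.8 -4. ] [ 0.    -0.     3.139]
tool y ang now 124.6 pos [ 0.5356 -0.0268  0.196 ] j [-0.19  0.37  1.5   0.    1.27 -2.37] t 10.4
```

View pics/rect.png

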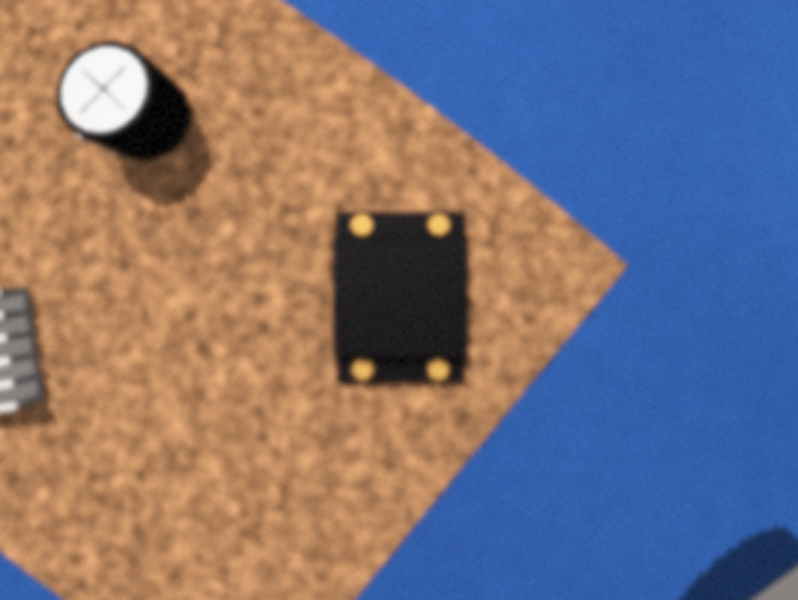

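The screws are at (361,225), (439,225), (361,370) and (437,370), so the rectifier is already square with the tool. The can top is at (104,88).

```bash
python3 - <<'E'
from h import *
import pickle
c=pickle.load(open("cr.pkl","rb"))
q=np.array([onz(c,139+u/3,11+v/3,.015,True)[:2] for u,v in[(361,225),(439,225),(437,370),(361,370)]])
a=q[0]+q[1]-q[2]-q[3];m=q.mean(0);g=np.degrees(np.arctan2(a[1],a[0]));print(m,g,np.linalg.norm(q-np.roll(q,-1,0),axis=1).round(4))
inc((*m,.006),g+90)
print("cap",onz(c,139+104/3,11+88/3,.062,True))
E
```

```text
[ 0.47116759 -0.07234341] -145.7907043042042 [0.0287 0.0545 0.0284 0.0545]
inc [ 78.9  -0.9 190. ] [0.    0.    0.007]
inc [ 78.9  -0.9 190. ] [-0.     0.    -3.134]
tool y ang now 124.6 pos [ 0.5356 -0.0268  0.196 ] j [-0.19  0.37  1.5   0.    1.27 -2.37] t 10.4
cap [ 0.4647235  -0.19495878  0.062     ]
```

>>> {"op": "step_arm", "data": {"increments": [[79,-1,30,0,0,0.007,1],[79,-1,80,0,0,0.007,1],[79,-1,80,0,0,0.007,1],[79,-1,120,0,0,0.007,1],[79,-1,150,0,0,0.007,1],[79,-1,170,0,0,0.007,1],[79,-1,180,0,0,0.007,1],[79,-1,186,0,0,0.007,1],[79,-1,188,0,0,0.007,1],[79,-1,188,0,0,0.007,0.3]], "squeeze": 30}}

```text
time: 11.45
position: [0.472, -0.0732, 0.0085]
tcp_rot: [-0.296, 0.955, -0.0, 0.001]
force: [0.6, -0.2, -0.2]
width: 0.0876
gripper_force: 0.0
```

>>> {"op": "step_arm", "data": {"increments": [[0,0,0,0,0,0,0.3],[0,0,0,0,0,0,0.3],[0,0,0,0,0,0,0.3],[0,0,0,0,0,0,0.3],[0,0,0,0,0,0,0.3],[0,0,0,0,0,0,0.3],[0,0,0,0,0,0,0.3]]}}

```text
time: 12.15
position: [0.4714, -0.0733, 0.0079]
tcp_rot: [-0.296, 0.955, 0.0, 0.0]
force: [0.4, -0.2, -0.4]
width: 0.0324
gripper_force: 0.0
```

>>> {"op": "step_arm", "data": {"increments": [[0,0,-20,0,0,0,0.3],[0,0,-60,0,0,0,0.3],[0,0,-110,0,0,0,0.3],[0,0,-150,0,0,0,0.3],[0,0,-150,0,0,0,0.3]]}}

```text
time: 12.65
position: [0.4746, -0.0743, 0.1633]
tcp_rot: [-0.296, 0.955, -0.003, 0.005]
force: [0.4, 1.1, -1.1]
width: 0.0275
gripper_force: 0.0
```

```bash
python3 - <<'E'
from h import *
inc((.6405,.1440,.157),70)
E
```

```text
inc [-260.1   86.4    7.3] [-0.005  0.01   0.949]
inc [-260.1   86.4    7.3] [-0.012 -0.006 -2.192]
tool y ang now 124.4 pos [ 0.4746 -0.0743  0.1633] j [-0.31  0.29  1.71  0.    1.13 -2.49] t 12.7
```

Nothing was gripped, so I look again.

>>> {"op": "step_arm", "data": {"increments": [[-60,0,-40,0,0,0,1],[-78,0,-40,0,0,0,1],[-78,0,-40,0,0,0,1],[-78,0,-40,0,0,0,1]]}}

```text
time: 13.05
position: [0.5354, -0.0288, 0.1967]
tcp_rot: [-0.296, 0.955, 0.0, -0.001]
force: [0.1, -0.4, -0.1]
width: 0.0545
gripper_force: 0.0
```

```bash
python3 - <<'E'
from h import *
import pickle
c=imaging.get_image("wrist");pickle.dump(c,open("cr.pkl","wb"))
save("rect2.png",c["img"],1.4)
inc((.4719,-.0718,.2),124.8)
E
```

```text
inc [75.9  0.3 -3.3] [ 0.002 -0.002 -0.007]
inc [75.9  0.3 -3.3] [-3.000e-03 -3.000e-03  3.135e+00]
tool y ang now 124.4 pos [ 0.5347 -0.0292  0.1965] j [-0.2   0.37  1.5  -0.    1.28 -2.37] t 13.1
```

View pics/rect2.png

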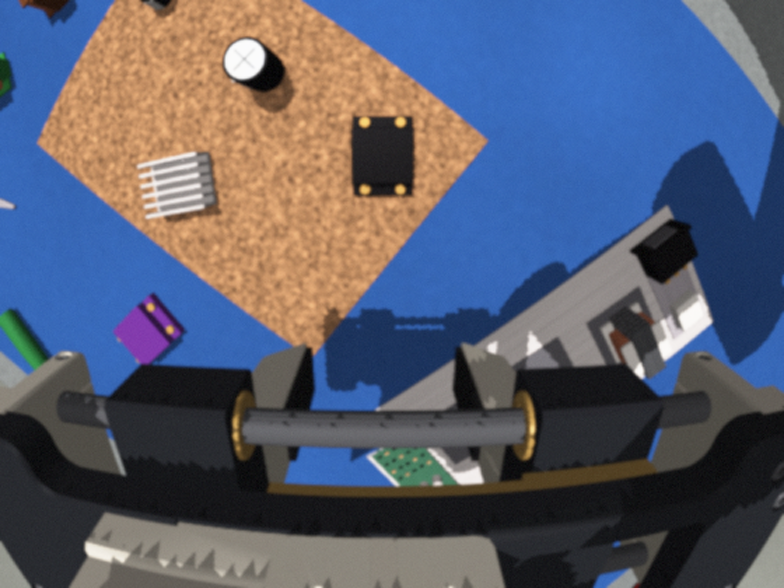

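The view shows the rectifier hardly moved, with screws at (365,122), (400,122), (400,189) and (365,189). The transformer stands on the inlet pad at (632,340).

```bash
python3 - <<'E'
from h import *
import pickle
c=pickle.load(open("cr.pkl","rb"))
for z in(.01,.015):
    q=np.array([onz(c,u/1.4,v/1.4,z,True)[:2] for u,v in[(365,122),(400,122),(400,189),(365,189)]])
    a=q[0]+q[1]-q[2]-q[3];m=q.mean(0);g=np.degrees(np.arctan2(a[1],a[0]));print(m,g,np.linalg.norm(q-np.roll(q,-1,0),axis=1).round(4))
inc((*m,.004),g+90)
s=imaging.get_image("scene");save("s2.png",s["img"][150:250,240:420],4)
E
```

```text
[ 0.47077652 -0.07234629] -145.48596405035588 [0.028  0.0548 0.0285 0.0548]
[ 0.47074889 -0.07236996] -145.48596405035588 [0.0276 0.0541 0.0281 0.0541]
inc [7.680e+01 1.000e-01 1.927e+02] [ 0.002 -0.002 -0.002]
inc [7.680e+01 1.000e-01 1.927e+02] [-3.00e-03 -3.00e-03  3.14e+00]
tool y ang now 124.4 pos [ 0.5347 -0.0292  0.1965] j [-0.2   0.37  1.5  -0.    1.28 -2.37] t 13.1
```

View pics/s2.png

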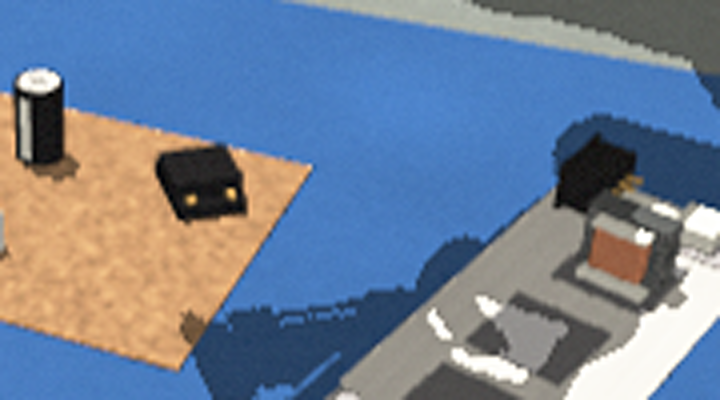

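>>> {"op": "step_arm", "data": {"increments": [[77,0,30,0,0,0,1],[77,0,80,0,0,0,1],[77,0,80,0,0,0,1],[77,0,120,0,0,0,1],[77,0,150,0,0,0,1],[77,0,170,0,0,0,1],[77,0,185,0,0,0,1],[77,0,191,0,0,0,1],[77,0,193,0,0,0,1],[77,0,193,0,0,0,1]]}}

```text
time: 14.15
position: [0.4721, -0.073, 0.0052]
tcp_rot: [-0.295, 0.955, -0.0, 0.0]
force: [-0.9, 0.5, 0.1]
width: 0.0918
gripper_force: 0.0
```

>>> {"op": "step_arm", "data": {"increments": [[0,0,0,0,0,0,0.48],[0,0,0,0,0,0,0.48],[0,0,0,0,0,0,0.48],[0,0,0,0,0,0,0.48],[0,0,0,0,0,0,0.48],[0,0,0,0,0,0,0.48],[0,0,0,0,0,0,0.48]]}}

```text
time: 14.85
position: [0.4723, -0.0727, 0.0049]
tcp_rot: [-0.296, 0.955, 0.0, 0.0]
force: [-0.6, -0.4, 0.2]
width: 0.0452
gripper_force: 0.0
```

```bash
python3 - <<'E'
from h import *
s=imaging.get_image("side");u,v=map(int,proj(s,(.471,-.072,.03)));
save("side2.png",s["img"][v-60:v+40,u-70:u+70],5)
print(ctrl.get_state()["width"],ctrl.get_state()["gripper_force"])
E
```

```text
0.044285655201589065 0.0
```

View pics/side2.png

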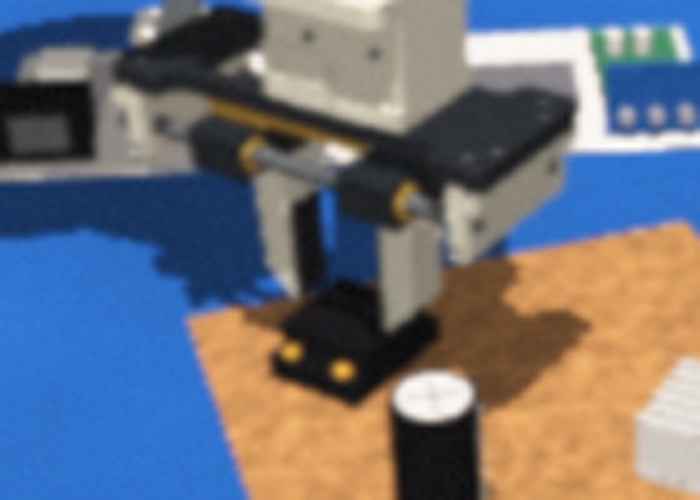

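The side crop shows the fingertips ending at about the block's top (finger bottoms near (295,295) and (400,330)). The real tips are therefore higher than the TCP reading suggests. I'll open and go lower gently, watching the force.

>>> {"op": "step_arm", "data": {"increments": [[0,0,-4,0,0,0,0.9],[0,0,-4,0,0,0,0.9],[0,0,-4,0,0,0,0.9],[0,0,-4,0,0,0,0.9],[0,0,-4,0,0,0,0.9],[0,0,0,0,0,0,0.9],[0,0,3,0,0,0,0.9],[0,0,5,0,0,0,0.9],[0,0,6,0,0,0,0.9],[0,0,6,0,0,0,0.9]]}}

```text
time: 15.9
position: [0.4721, -0.0727, -0.0013]
tcp_rot: [-0.296, 0.955, 0.0, -0.0]
force: [-0.9, -0.3, -0.2]
width: 0.0825
gripper_force: 0.0
```

```bash
python3 - <<'E'
from h import *
s=imaging.get_image("side");t=imaging.get_image("scene");p=ctrl.get_state()["position"];print(p)
u,v=map(int,proj(s,p));a,b=map(int,proj(t,p));print(u,v,a,b)
A=cv2.resize(s["img"][v-60:v+40,u-50:u+50],None,fx=4,fy=4,interpolation=2);B=cv2.resize(t["img"][b-60:b+40,a-50:a+50],None,fx=4,fy=4,interpolation=2)
y=R.from_quat(ctrl.get_state()["tcp_rot"]).apply([0,1,0]);w=ctrl.get_state()["width"]/2
for sg in(1,-1):
    q=proj(s,p+sg*w*y);cv2.circle(A,(int((q[0]-u+50)*4),int((q[1]-v+60)*4)),4,(255,0,0),1)
    q=proj(t,p+sg*w*y);cv2.circle(B,(int((q[0]-a+50)*4),int((q[1]-b+60)*4)),4,(255,0,0),1)
save("tip.png",np.hstack([A,B]))
E
```

```text
[ 0.47229992 -0.07272246 -0.00107524]
258 231 289 199
```

View pics/tip.png

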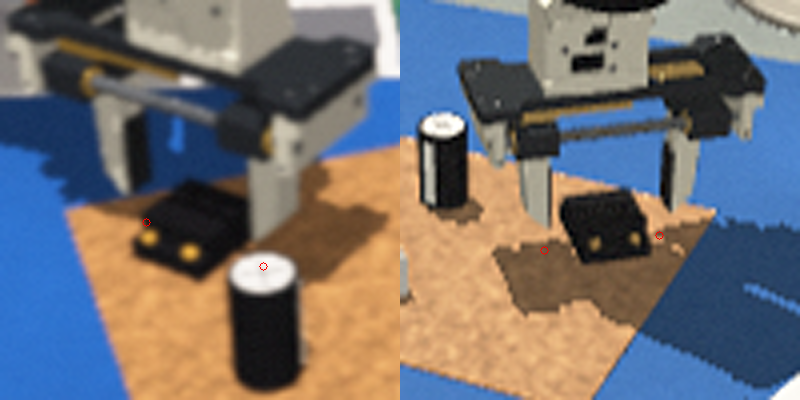

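The red circles mark the reported tip. In both views the real tips are about 7 px (~20 mm) higher, so the height reading is about 20 mm low. I'll lower by a further 14 mm and check the force.

>>> {"op": "step_arm", "data": {"increments": [[0,0,3,0,0,0,0.9],[0,0,6,0,0,0,0.9],[0,0,9,0,0,0,0.9],[0,0,11,0,0,0,0.9],[0,0,13,0,0,0,0.9],[0,0,13,0,0,0,0.9]]}}

```text
time: 16.6
position: [0.4721, -0.0727, -0.0144]
tcp_rot: [-0.296, 0.955, 0.0, -0.0]
force: [-0.2, -0.6, 0.3]
width: 0.0825
gripper_force: 0.0
```

>>> {"op": "step_arm", "data": {"increments": [[0,0,0,0,0,0,0.4],[0,0,0,0,0,0,0.4],[0,0,0,0,0,0,0.4],[0,0,0,0,0,0,0.4],[0,0,0,0,0,0,0.4],[0,0,0,0,0,0,0.4],[0,0,0,0,0,0,0.4]]}}

```text
time: 17.3
position: [0.4723, -0.0727, -0.014]
tcp_rot: [-0.296, 0.955, -0.0, 0.0]
force: [0.1, 0.6, 0.7]
width: 0.0479
gripper_force: 30.0
```

>>> {"op": "step_arm", "data": {"increments": [[0,0,-20,0,0,0,0.3],[0,0,-60,0,0,0,0.3],[0,0,-110,0,0,0,0.3],[0,0,-150,0,0,0,0.3],[0,0,-150,0,0,0,0.3]]}}

```text
time: 17.8
position: [0.4754, -0.0736, 0.141]
tcp_rot: [-0.296, 0.955, -0.003, 0.004]
force: [-0.1, -0.7, -2.3]
width: 0.0479
gripper_force: 30.0
```

```bash
python3 - <<'E'
from h import *
inc((.6405,.1440,.137),70)
E
```

```text
inc [-259.2   86.3    4.9] [-0.005  0.01   0.949]
inc [-259.2   86.3    4.9] [-0.012 -0.005 -2.192]
tool y ang now 124.4 pos [ 0.4754 -0.0736  0.141 ] j [-0.31  0.32  1.74  0.    1.07 -2.48] t 17.8
```

>>> {"op": "step_arm", "data": {"increments": [[-259,86,0,0,0,0.949,0.3],[-259,86,0,0,0,0.949,0.3],[-259,86,0,0,0,0.949,0.3],[-259,86,0,0,0,0.949,0.3],[-259,86,0,0,0,0.949,0.3],[-259,86,0,0,0,0.949,0.3],[-259,86,0,0,0,0.949,0.3],[-259,86,0,0,0,0.949,0.3],[-259,86,0,0,0,0.949,0.3],[-259,86,0,0,0,0.949,0.3]]}}

```text
time: 18.8
position: [0.6369, 0.1437, 0.1354]
tcp_rot: [0.173, 0.985, -0.0, -0.001]
force: [0.2, -0.6, -2.2]
width: 0.0478
gripper_force: 30.0
```

```bash
python3 - <<'E'
from h import *
inc((.6405,.1440,-.006),70)
E
```

```text
inc [ -3.4   1.5 141.4] [-0.001 -0.001  0.001]
inc [ -3.4   1.5 141.4] [ 1.000e-03 -1.000e-03 -3.141e+00]
tool y ang now 70.1 pos [0.6369 0.1437 0.1354] j [ 0.1   0.63  1.23 -0.    1.28 -1.12] t 18.8
```

>>> {"op": "step_arm", "data": {"increments": [[-3,1,30,0,0,0,0.3],[-3,1,70,0,0,0,0.3],[-3,1,110,0,0,0,0.3],[-3,1,130,0,0,0,0.3],[-3,1,138,0,0,0,0.3],[-3,1,140,0,0,0,0.3],[-3,1,140,0,0,0,0.3],[-3,1,142,0,0,0,0.3],[-3,1,143,0,0,0,0.3],[-3,1,143,0,0,0,0.3]]}}

```text
time: 19.8
position: [0.6409, 0.1445, -0.0064]
tcp_rot: [0.173, 0.985, 0.0, 0.001]
force: [0.0, 0.3, -1.8]
width: 0.0481
gripper_force: 30.0
```

```bash
python3 - <<'E'
from h import *
inc((.6405,.1440,-.012),70)
E
```

```text
inc [ 0.2 -0.6  5.6] [0.001 0.001 0.   ]
inc [ 0.2 -0.6  5.6] [-2.000e-03  1.000e-03 -3.141e+00]
tool y ang now 70.0 pos [ 0.6409  0.1445 -0.0064] j [ 0.11  0.78  1.36  0.    1.   -1.12] t 19.8
```

>>> {"op": "step_arm", "data": {"increments": [[0,0,2,0,0,0,0.3],[0,0,3,0,0,0,0.3],[0,0,4,0,0,0,0.3],[0,0,5,0,0,0,0.3],[0,0,5,0,0,0,0.3]]}}

```text
time: 20.3
position: [0.6406, 0.1445, -0.012]
tcp_rot: [0.173, 0.985, 0.0, -0.0]
force: [-0.0, -0.1, -0.9]
width: 0.0475
gripper_force: 30.0
```

>>> {"op": "step_arm", "data": {"increments": [[0,0,1,0,0,0,0.3],[0,0,1,0,0,0,0.3]]}}

```text
time: 20.5
position: [0.6406, 0.1445, -0.012]
tcp_rot: [0.173, 0.985, 0.0, 0.0]
force: [-3.5, -0.6, 6.0]
width: 0.0478
gripper_force: 30.0
```

>>> {"op": "step_arm", "data": {"increments": [[0,0,0,0,0,0,0.9],[0,0,0,0,0,0,0.9],[0,0,0,0,0,0,0.9],[0,0,0,0,0,0,0.9],[0,0,-20,0,0,0,1],[0,0,-60,0,0,0,1],[0,0,-110,0,0,0,1],[0,0,-160,0,0,0,1],[0,0,-190,0,0,0,1]]}}

```text
time: 21.4
position: [0.6419, 0.1446, 0.1816]
tcp_rot: [0.174, 0.985, 0.001, 0.003]
force: [0.1, 0.4, -0.4]
width: 0.0918
gripper_force: 0.0
```

```bash
python3 - <<'E'
from h import *
# heatsink x ang ~ -56?; view with tool y perpendicular: ~ 36
m=np.array([.5791,-.2022])
for a in(36,):
    y=np.array([np.cos(np.radians(a)),np.sin(np.radians(a))]);x=np.array([-y[1],y[0]]);print(a,m-.08*x);inc((*(m-.08*x),.18),a,False)
E
```

```text
36 [ 0.62612282 -0.26692136]
inc [-125.8 -392.2    1.2] [0.004 0.004 0.594]
tool y ang now 70.0 pos [0.6419 0.1446 0.1816] j [ 0.11  0.6   1.15  0.    1.38 -1.12] t 21.4
```

>>> {"op": "step_arm", "data": {"increments": [[-126,-392,0,0,0,0.594,1],[-126,-392,0,0,0,0.594,1],[-126,-392,0,0,0,0.594,1],[-126,-392,0,0,0,0.594,1],[-126,-392,0,0,0,0.594,1],[-126,-392,0,0,0,0.594,1],[-126,-392,0,0,0,0.594,1],[-126,-392,0,0,0,0.594,1],[-126,-392,0,0,0,0.594,1],[-126,-392,0,0,0,0.594,1]]}}

```text
time: 22.4
position: [0.6243, -0.2692, 0.1762]
tcp_rot: [0.456, 0.89, 0.0, -0.0]
force: [0.2, 0.7, 0.0]
width: 0.0918
gripper_force: 0.0
```

>>> {"op": "step_arm", "data": {"increments": [[0,0,0,0,0,0,1],[0,0,0,0,0,0,1]]}}

```text
time: 22.6
position: [0.6254, -0.2649, 0.1771]
tcp_rot: [0.453, 0.891, 0.0, -0.0]
force: [-0.7, -0.4, 0.8]
width: 0.0918
gripper_force: 0.0
```

```bash
python3 - <<'E'
from h import *
import pickle
c=imaging.get_image("wrist");pickle.dump(c,open("ch.pkl","wb"))
u,v=proj(c,(.5791,-.2022,.032),True);u,v=int(u),int(v);x0,y0=max(u-133,0),max(v-100,0);print(x0,y0)
save("sink.png",c["img"][y0:y0+200,x0:x0+266],3)
inc((.5791,-.2022,.2),36)
E
```

```text
139 12
inc [ 78.   -0.5 -22.8] [ 0.    -0.     0.002]
inc [ 78.   -0.5 -22.8] [ 0.000e+00  1.000e-03 -3.139e+00]
tool y ang now 36.1 pos [ 0.6255 -0.2649  0.1772] j [-0.51  0.65  1.07  0.    1.42 -1.14] t 22.6
```

View pics/sink.png

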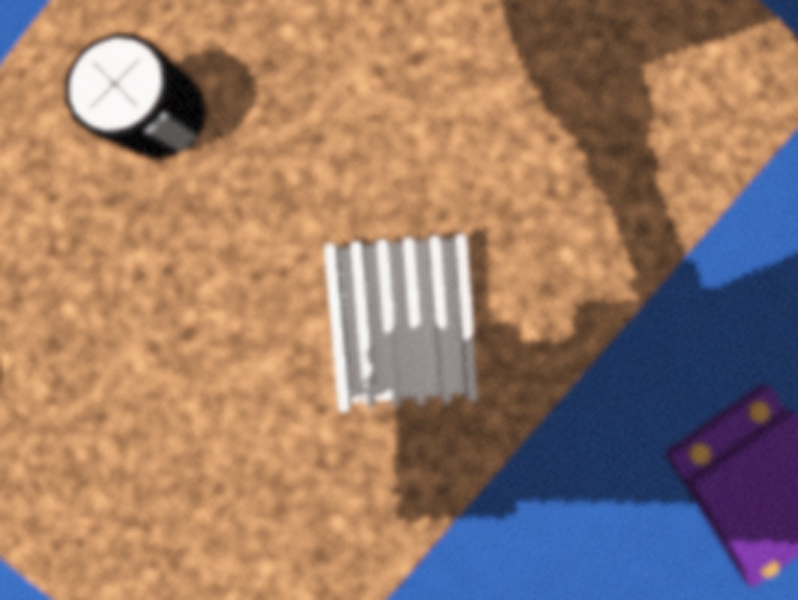

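The heatsink's top corners are at (325,244), (467,235), (477,399) and (338,411), and it is clear all round.

```bash
python3 - <<'E'
from h import *
import pickle
c=pickle.load(open("ch.pkl","rb"))
q=np.array([onz(c,139+u/3,12+v/3,.032,True)[:2] for u,v in[(325,244),(467,235),(477,399),(338,411)]])
a=q[0]+q[1]-q[2]-q[3];m=q.mean(0);g=np.degrees(np.arctan2(a[1],a[0]));print(m,g,np.linalg.norm(q-np.roll(q,-1,0),axis=1).round(4))
inc((*m,-.008),g+90)
print("cap",onz(c,139+115/3,12+84/3,.062,True))
E
```

```text
[ 0.58345285 -0.20709303] 130.06560168742055 [0.0473 0.0558 0.0473 0.057 ]
inc [ 71.4   0.  185.2] [ 0.    -0.    -0.069]
inc [ 71.4   0.  185.2] [-0.000e+00 -1.000e-03  3.073e+00]
tool y ang now 36.1 pos [ 0.6255 -0.2649  0.1772] j [-0.51  0.65  1.07  0.    1.42 -1.14] t 22.6
cap [ 0.46473186 -0.19502368  0.062     ]
```

>>> {"op": "step_arm", "data": {"increments": [[71,0,30,0,0,-0.069,1],[71,0,70,0,0,-0.069,1],[71,0,80,0,0,-0.069,1],[71,0,110,0,0,-0.069,1],[71,0,140,0,0,-0.069,1],[71,0,165,0,0,-0.069,1],[71,0,178,0,0,-0.069,1],[71,0,185,0,0,-0.069,1],[71,0,185,0,0,-0.069,1],[71,0,185,0,0,-0.069,0.4]], "squeeze": 25}}

```text
time: 23.65
position: [0.5842, -0.2097, -0.0069]
tcp_rot: [0.423, 0.906, 0.0, 0.001]
force: [-0.1, 0.3, -0.6]
width: 0.0875
gripper_force: 0.0
```

>>> {"op": "step_arm", "data": {"increments": [[0,0,0,0,0,0,0.4],[0,0,0,0,0,0,0.4],[0,0,0,0,0,0,0.4],[0,0,0,0,0,0,0.4],[0,0,0,0,0,0,0.4],[0,0,0,0,0,0,0.4],[0,0,0,0,0,0,0.4],[0,0,0,0,0,0,0.4]]}}

```text
time: 24.45
position: [0.5834, -0.2096, -0.008]
tcp_rot: [0.423, 0.906, 0.0, 0.0]
force: [-0.0, -0.4, 1.8]
width: 0.0459
gripper_force: 25.0
```

>>> {"op": "step_arm", "data": {"increments": [[0,0,-20,0,0,0,0.4],[0,0,-60,0,0,0,0.4],[0,0,-110,0,0,0,0.4],[0,0,-160,0,0,0,0.4],[0,0,-170,0,0,0,0.4],[0,0,-170,0,0,0,0.4]]}}

```text
time: 25.05
position: [0.5842, -0.2099, 0.1639]
tcp_rot: [0.423, 0.906, -0.0, 0.002]
force: [-1.0, -0.0, -1.6]
width: 0.0457
gripper_force: 25.0
```

```bash
python3 - <<'E'
from h import *
inc((.641,.1445,.16),70)
E
```

```text
inc [235.3 271.1   3.4] [ 0.001  0.004 -0.525]
inc [235.3 271.1   3.4] [ 6.000e-03 -1.000e-03  2.617e+00]
tool y ang now 39.9 pos [ 0.5842 -0.2099  0.1639] j [-0.47  0.54  1.3   0.    1.29 -1.17] t 25.1
```

>>> {"op": "step_arm", "data": {"increments": [[235,271,0,0,0,-0.525,0.4],[235,271,0,0,0,-0.525,0.4],[235,271,0,0,0,-0.525,0.4],[235,271,0,0,0,-0.525,0.4],[235,271,0,0,0,-0.525,0.4],[235,271,0,0,0,-0.525,0.4],[235,271,0,0,0,-0.525,0.4],[235,271,0,0,0,-0.525,0.4],[235,271,0,0,0,-0.525,0.4],[235,271,0,0,0,-0.525,0.4]]}}

```text
time: 26.05
position: [0.6393, 0.1435, 0.1598]
tcp_rot: [0.174, 0.985, -0.001, -0.002]
force: [0.2, -0.6, -0.7]
width: 0.0457
gripper_force: 25.0
```

```bash
python3 - <<'E'
from h import *
inc((.641,.1445,.024),70)
E
```

```text
inc [ -1.6   1.8 135.8] [-0.002 -0.003  0.   ]
inc [ -1.6   1.8 135.8] [ 5.000e-03 -3.000e-03 -3.142e+00]
tool y ang now 70.0 pos [0.6393 0.1435 0.1598] j [ 0.1   0.62  1.18 -0.    1.34 -1.12] t 26.1
```

>>> {"op": "step_arm", "data": {"increments": [[-1,1,30,0,0,0,0.4],[-1,1,70,0,0,0,0.4],[-1,1,105,0,0,0,0.4],[-1,1,120,0,0,0,0.4],[-1,1,128,0,0,0,0.4],[-1,1,133,0,0,0,0.4],[-1,1,136,0,0,0,0.4],[-1,1,136,0,0,0,0.4],[-1,1,136,0,0,0,0.4]]}}

```text
time: 26.95
position: [0.6422, 0.1453, 0.0271]
tcp_rot: [0.173, 0.985, 0.0, 0.001]
force: [-0.4, 0.9, -1.5]
width: 0.046
gripper_force: 25.0
```

```bash
python3 - <<'E'
from h import *
inc((.641,.1445,.018),70)
E
```

```text
inc [ 0.9 -1.2  9.1] [0.001 0.002 0.   ]
inc [ 0.9 -1.2  9.1] [-3.000e-03  2.000e-03 -3.141e+00]
tool y ang now 70.0 pos [0.6422 0.1453 0.0271] j [ 0.11  0.75  1.33  0.    1.07 -1.12] t 26.9
```

>>> {"op": "step_arm", "data": {"increments": [[1,-1,3,0,0,0,0.4],[1,-1,5,0,0,0,0.4],[1,-1,7,0,0,0,0.4],[1,-1,8,0,0,0,0.4],[1,-1,8,0,0,0,0.4]]}}

```text
time: 27.45
position: [0.6402, 0.1446, 0.018]
tcp_rot: [0.174, 0.985, 0.0, -0.0]
force: [-1.4, -0.2, -0.4]
width: 0.0458
gripper_force: 25.0
```

>>> {"op": "step_arm", "data": {"increments": [[0,0,1,0,0,0,0.4],[0,0,1,0,0,0,0.4]]}}

```text
time: 27.65
position: [0.6402, 0.1447, 0.018]
tcp_rot: [0.173, 0.985, 0.0, 0.0]
force: [-3.9, -0.8, 6.2]
width: 0.0457
gripper_force: 25.0
```

>>> {"op": "step_arm", "data": {"increments": [[0,0,0,0,0,0,0.9],[0,0,0,0,0,0,0.9],[0,0,0,0,0,0,0.9],[0,0,0,0,0,0,0.9],[0,0,-20,0,0,0,0.9],[0,0,-60,0,0,0,1],[0,0,-110,0,0,0,1],[0,0,-150,0,0,0,1],[0,0,-160,0,0,0,1]]}}

```text
time: 28.55
position: [0.6427, 0.1449, 0.1829]
tcp_rot: [0.173, 0.985, 0.001, 0.005]
force: [-0.2, -0.7, -0.3]
width: 0.0916
gripper_force: 0.0
```

```bash
python3 - <<'E'
from h import *
inc((.4647,-.195,.14),70)
E
```

```text
inc [  51.5 -380.5   40.8] [0.004 0.009 0.   ]
inc [  51.5 -380.5   40.8] [-0.014  0.007 -3.141]
tool y ang now 70.0 pos [0.6427 0.1449 0.1829] j [ 0.11  0.6   1.15  0.    1.38 -1.12] t 28.6
```

>>> {"op": "step_arm", "data": {"increments": [[51,-381,35,0,0,0,1],[51,-381,35,0,0,0,1],[51,-381,35,0,0,0,1],[51,-381,35,0,0,0,1],[51,-381,35,0,0,0,1],[51,-381,35,0,0,0,1],[51,-381,35,0,0,0,1],[51,-381,35,0,0,0,1],[51,-381,35,0,0,0,1],[51,-381,35,0,0,0,1]]}}

```text
time: 29.55
position: [0.4616, -0.1963, 0.1413]
tcp_rot: [0.175, 0.985, 0.0, -0.0]
force: [0.5, 0.3, 1.1]
width: 0.0919
gripper_force: 0.0
```

```bash
python3 - <<'E'
from h import *
inc((.4647,-.195,.01),70)
E
```

```text
inc [ -2.6   2.2 131.3] [ 0.001 -0.001 -0.002]
inc [ -2.6   2.2 131.3] [-2.00e-03 -1.00e-03  3.14e+00]
tool y ang now 69.9 pos [ 0.4616 -0.1963  0.1413] j [-0.56  0.36  1.68  0.    1.11 -1.78] t 29.6
```

>>> {"op": "step_arm", "data": {"increments": [[-1,1,10,0,0,0,1],[-1,1,40,0,0,0,1],[-1,1,80,0,0,0,1],[-1,1,110,0,0,0,1],[-1,1,125,0,0,0,1],[-1,1,131,0,0,0,1],[-1,1,131,0,0,0,1],[-1,1,131,0,0,0,1]]}}

```text
time: 30.35
position: [0.4642, -0.1951, 0.0114]
tcp_rot: [0.173, 0.985, -0.0, 0.001]
force: [0.4, -0.0, -0.1]
width: 0.0917
gripper_force: 0.0
```

>>> {"op": "step_arm", "data": {"increments": [[0,0,0,0,0,0,0.3],[0,0,0,0,0,0,0.3],[0,0,0,0,0,0,0.3],[0,0,0,0,0,0,0.3],[0,0,0,0,0,0,0.3],[0,0,0,0,0,0,0.3],[0,0,0,0,0,0,0.3],[0,0,0,0,0,0,0.3],[0,0,0,0,0,0,0.3],[0,0,0,0,0,0,0.3]], "squeeze": 20}}

```text
time: 31.35
position: [0.4634, -0.1954, 0.0109]
tcp_rot: [0.174, 0.985, 0.0, -0.0]
force: [-0.5, -1.0, -0.3]
width: 0.0343
gripper_force: 20.0
```

>>> {"op": "step_arm", "data": {"increments": [[0,0,-20,0,0,0,0.3],[0,0,-60,0,0,0,0.3],[0,0,-110,0,0,0,0.3],[0,0,-140,0,0,0,0.3],[0,0,-140,0,0,0,0.3],[0,0,-140,0,0,0,0.3]]}}

```text
time: 31.95
position: [0.4633, -0.1953, 0.1509]
tcp_rot: [0.174, 0.985, -0.0, 0.0]
force: [0.1, -0.3, -1.0]
width: 0.034
gripper_force: 20.0
```

```bash
python3 - <<'E'
from h import *
inc((.552,.1752,.15),70)
E
```

```text
inc [ 43.2 378.5   0.9] [0.    0.001 0.   ]
inc [ 43.2 378.5   0.9] [-1.000e-03  0.000e+00 -3.141e+00]
tool y ang now 70.0 pos [ 0.4633 -0.1953  0.1509] j [-0.55  0.35  1.66  0.    1.13 -1.77] t 31.9
```

>>> {"op": "step_arm", "data": {"increments": [[43,378,0,0,0,0,0.3],[43,378,0,0,0,0,0.3],[43,378,0,0,0,0,0.3],[43,378,0,0,0,0,0.3],[43,378,0,0,0,0,0.3],[43,378,0,0,0,0,0.3],[43,378,0,0,0,0,0.3],[43,378,0,0,0,0,0.3],[43,378,0,0,0,0,0.3],[43,378,0,0,0,0,0.3]]}}

```text
time: 32.95
position: [0.5509, 0.1747, 0.1486]
tcp_rot: [0.173, 0.985, -0.001, -0.002]
force: [-0.0, 0.4, -1.0]
width: 0.0349
gripper_force: 20.0
```

>>> {"op": "step_arm", "data": {"increments": [[0,0,30,0,0,0,0.3],[0,0,70,0,0,0,0.3],[0,0,100,0,0,0,0.3],[0,0,120,0,0,0,0.3],[0,0,130,0,0,0,0.3],[0,0,131,0,0,0,0.3],[0,0,131,0,0,0,0.3]]}}

```text
time: 33.65
position: [0.5526, 0.1739, 0.0204]
tcp_rot: [0.174, 0.985, 0.0, 0.0]
force: [0.7, 0.3, -1.0]
width: 0.0348
gripper_force: 20.0
```

```bash
python3 - <<'E'
from h import *
inc((.552,.1754,.013),70)
E
```

```text
inc [1.  1.2 7.4] [ 0.     0.001 -0.001]
inc [1.  1.2 7.4] [ 1.000e-03 -0.000e+00  3.141e+00]
tool y ang now 70.0 pos [0.5526 0.1739 0.0204] j [ 0.17  0.63  1.59 -0.    0.92 -1.05] t 33.6
```

>>> {"op": "step_arm", "data": {"increments": [[1,1,3,0,0,0,0.3],[1,1,5,0,0,0,0.3],[1,1,6,0,0,0,0.3],[1,1,7,0,0,0,0.3],[1,1,8,0,0,0,0.3],[1,1,8,0,0,0,0.3]]}}

```text
time: 34.25
position: [0.5518, 0.1759, 0.0129]
tcp_rot: [0.173, 0.985, 0.0, 0.0]
force: [-2.1, -1.6, 5.8]
width: 0.0345
gripper_force: 20.0
```

>>> {"op": "step_arm", "data": {"increments": [[0,0,0,0,0,0,0.7],[0,0,0,0,0,0,0.7],[0,0,0,0,0,0,0.7],[0,0,0,0,0,0,0.7],[0,0,-20,0,0,0,0.7],[0,0,-60,0,0,0,1],[0,0,-110,0,0,0,1],[0,0,-160,0,0,0,1],[0,0,-200,0,0,0,1],[-50,0,-240,0,0,0,1]]}}

```text
time: 35.25
position: [0.5861, 0.1642, 0.2471]
tcp_rot: [0.172, 0.985, 0.001, 0.001]
force: [1.9, 0.9, -0.3]
width: 0.0911
gripper_force: 0.0
```

>>> {"op": "step_arm", "data": {"increments": [[-60,0,0,0,0,0,1],[-60,0,0,0,0,0,1],[-60,0,0,0,0,0,1],[-60,0,0,0,0,0,1]]}}

```text
time: 35.65
position: [0.644, 0.1421, 0.2425]
tcp_rot: [0.174, 0.985, -0.0, -0.001]
force: [0.0, -0.2, 0.6]
width: 0.0918
gripper_force: 0.0
```

```bash
python3 - <<'E'
from h import *
import pickle
c=imaging.get_image("wrist");pickle.dump(c,open("cf.pkl","wb"))
u,v=proj(c,(.553,.175,.03),True);u,v=int(u),int(v);x0,y0=max(u-100,0),max(v-100,0);print(x0,y0)
save("fin.png",c["img"][y0:y0+200,x0:x0+200],3)
inc((.5,.2,.2),70)
E
```

```text
172 0
inc [154.7   5.1  43.1] [-0.    -0.001  0.001]
inc [154.7   5.1  43.1] [ 2.000e-03 -0.000e+00 -3.141e+00]
tool y ang now 70.0 pos [0.6437 0.1424 0.2429] j [ 0.1   0.58  1.03  0.    1.54 -1.12] t 35.7
```

View pics/fin.png

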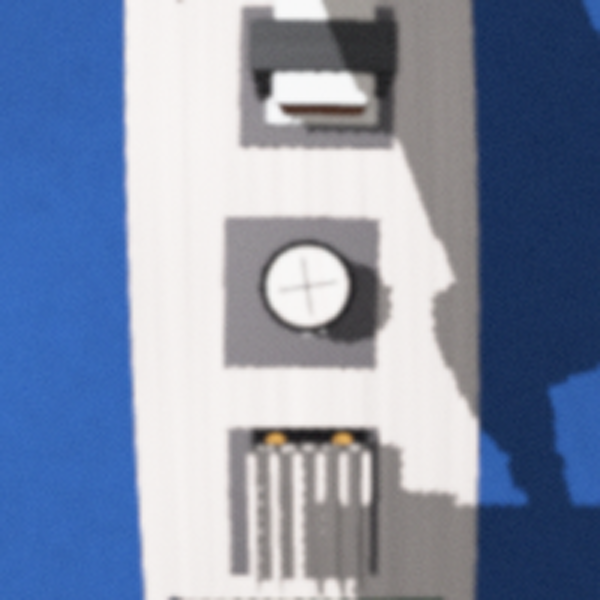

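The picture shows the transformer on the inlet pad (core (248,22) to (396,73)) and the can at (307,286) on the middle pad (224–379, 217–368). The heatsink sits on the rectifier over the jack pad (229–378, 430–575). I compute the offsets next.

```bash
python3 - <<'E'
from h import *
import pickle
c=pickle.load(open("cf.pkl","rb"))
P=lambda q,z:np.array([onz(c,172+u/3,v/3,z,True)[:2] for u,v in q])
ax=np.array([np.cos(np.radians(-20)),np.sin(np.radians(-20))]);ay=np.array([-ax[1],ax[0]])
f=lambda d:(np.round([d@ax*1e3,d@ay*1e3],1))
mid=P([(224,217),(379,219),(376,368),(224,367)],.003).mean(0);cap=P([(307,286)],.063).mean(0);print("mid",mid,"cap off",f(cap-mid))
tb=P([(241,147),(393,147)],.003).mean(0);inl=tb-.033*ax;tr=P([(248,22),(397,24),(396,72),(249,73)],.051).mean(0);print("inlet",inl,"tr off",f(tr-inl))
jk=P([(229,430),(377,430),(376,574),(231,574)],.003).mean(0);sc=P([(276,440),(343,440)],.017).mean(0)+.0272*ax;print("jack",jk,"rect off",f(sc-jk))
hs=P([(247,452),(370,448)],.057);print("sink off vs rect",f(hs.mean(0)+.028*ax-sc),"tilt deg",np.degrees(np.arctan2(*(hs[0]-hs[1])[::-1])) )
save("fin2.png",c["img"][130:230,200:330],4)
E
```

```text
mid [0.55282741 0.17449909] cap off [-0.   2.6]
inlet [0.46367514 0.21427456] tr off [1.3 1.5]
jack [0.64026207 0.14391832] rect off [-2.4  2.6]
sink off vs rect [-0.1 -0.6] tilt deg -108.01839036028284
```

View pics/fin2.png

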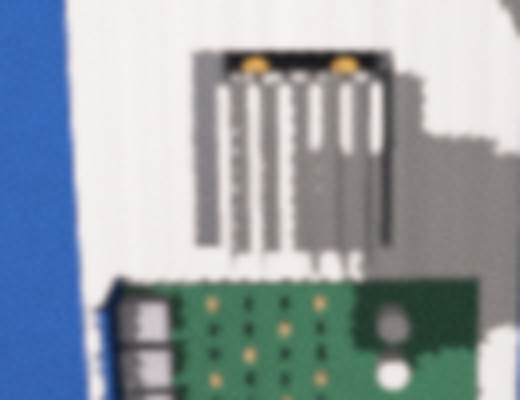

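The crop shows the heatsink square on the rectifier. All measured offsets are within 4 mm, and the arm is clear at about 0.24 m height.

```bash
python3 -c "
from h import *
print(workorder.job_done())"
```

```text
the job is handed in; nothing more can be done
None
```

The job is handed in: the transformer, tall capacitor and rectifier stand within about 4 mm of their pad centres, the heatsink sits square on the rectifier (under 1 mm off), and the short capacitor was not touched; the judge's verdict was not shown.

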